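# Set two bored iron blocks on the sloped rack

### The job

Take the two iron blocks with a hole through them out of the slotted dark wooden tray and set one in each row of the sloped rack, lying flat with its long sides running up the slope and its lower end resting squarely against that row's lower cleat, then let go. In the tray only a block's ends can be gripped and in the rack only its sides, so each must be put down and taken again on the way. Leave the plain blocks and the other things where they are, and set the blocks down rather than dropping them.

Things in the scene. Friction and masses are not known exactly. Their poses are not given: they have to be found in the camera images.
- bored_a_mid (a point): machined bare-metal (iron) block 64 (its x) by 44 (its y) by 28 mm high (its z), about 0.3 to 0.55 kg, with a 22 mm hole straight through its middle from top to underside. Lies in one of the tray's three slots, its x along the slot. This point: the centre of the block, half-way up
- bored_b_mid (a point): the same kind of bored block as bored_a, in another slot of the tray. Centre of the block, half-way up
- plain_mid (a point): machined bare-metal (iron) block 64 (its x) by 44 (its y) by 28 mm high (its z), with no hole, in the remaining slot of the tray; it stays there. Centre of the block, half-way up
- tray: fixed dark wooden tray: floor 150 (x) by 186 (y) mm, 6 mm thick, with four upright fins along x (100 mm long, 6 mm thick, tops 36 mm above the bench) at y = -87, -29, 29 and 87 mm. They bound three slots 52 mm wide, so about 4 mm is free beside a block; beyond a block's ends there is only the tray's floor. Origin: on the bench under the centre
- deck: fixed sloped rack: deck 192 (x, up the slope) by 230 (y) mm, rising at 22 degrees along its x. Origin: centre of its upper face, 68 mm above the bench; z square to the deck, y level. Three cleats along y, 12 mm thick, 30 mm high, centred at x = -86, 0 and 86 mm, bound a lower and an upper row, each 74 mm long up the slope
- low_cleat (a point): on the deck, middle of the foot of the lower row's lower cleat, at deck x = -80 mm: a block set against it has its centre 32 mm up the slope from here
- high_cleat (a point): on the deck, middle of the foot of the upper row's lower cleat (the middle cleat), at deck x = 6 mm: a block set against it has its centre 32 mm up the slope from here
- set_low_mid (a point): plain block of the same size already set in the rack's lower row, its centre 50 to 80 mm to the +y side of the deck's middle; stays there. Centre of the block
- set_high_mid (a point): plain block of the same size already set in the rack's upper row, its centre 50 to 80 mm to the -y side of the deck's middle; stays there. Centre of the block
- oil_mid (a point): loose grey oil bottle, 60 mm across, 170 mm tall, standing between tray and rack, at their far side. Point: half-way up. Leave alone
- tin_mid (a point): loose steel tin, 64 mm across, 60 mm tall, standing near the robot. Point: its centre. Leave alone
- wrench: loose steel wrench, 160 mm long, lying near the robot. Its x is its length. Leave alone
There are look-alikes about, which are no part of the job. Leave any orange or pink look-alike of the part that bears bored_b_mid alone.

How it is judged (in metres and radians):
At the end, for the whole second after the job is handed in: A bored block in each row: flat on the deck (+-4 mm, 0.1 rad), square to the cleats (0.1 rad), lower end within 4 mm of the row's lower cleat, centre within 95 mm of the deck's middle across the slope, released and at rest ((((x of bored_a_mid in the frame of deck between -0.051 and -0.044 m and y of bored_a_mid in the frame of deck between -0.095 and 0.095 m and z of bored_a_mid in the frame of deck between 0.01 and 0.018 m and angle between the z axis of bored_a_mid and the z axis of deck, either way round below 0.1 rad and angle between the x axis of bored_a_mid and the x axis of deck, either way round below 0.1 rad and linear speed of bored_a below 0.01 m/s and contact force between bored_a and the fingers below 0.1 N) and (x of bored_b_mid in the frame of deck between 0.035 and 0.042 m and y of bored_b_mid in the frame of deck between -0.095 and 0.095 m and z of bored_b_mid in the frame of deck between 0.01 and 0.018 m and angle between the z axis of bored_b_mid and the z axis of deck, either way round below 0.1 rad and angle between the x axis of bored_b_mid and the x axis of deck, either way round below 0.1 rad and linear speed of bored_b below 0.01 m/s and contact force between bored_b and the fingers below 0.1 N)) or ((x of bored_b_mid in the frame of deck between -0.051 and -0.044 m and y of bored_b_mid in the frame of deck between -0.095 and 0.095 m and z of bored_b_mid in the frame of deck between 0.01 and 0.018 m and angle between the z axis of bored_b_mid and the z axis of deck, either way round below 0.1 rad and angle between the x axis of bored_b_mid and the x axis of deck, either way round below 0.1 rad and linear speed of bored_b below 0.01 m/s and contact force between bored_b and the fingers below 0.1 N) and (x of bored_a_mid in the frame of deck between 0.035 and 0.042 m and y of bored_a_mid in the frame of deck between -0.095 and 0.095 m and z of bored_a_mid in the frame of deck between 0.01 and 0.018 m and angle between the z axis of bored_a_mid and the z axis of deck, either way round below 0.1 rad and angle between the x axis of bored_a_mid and the x axis of deck, either way round below 0.1 rad and linear speed of bored_a below 0.01 m/s and contact force between bored_a and the fingers below 0.1 N)))); the robot touches nothing.
It fails at once if a plain block is moved more than 15 mm (distance of any of plain_mid, set_low_mid, set_high_mid from where it was at the start of the episode above 0.015 m).
It fails at once if a bystander is moved more than 20 mm (distance of any of oil_mid, tin_mid, wrench from where it was at the start of the episode above 0.02 m).
It fails at once if a block is dropped (moves faster than 0.7 m/s while the fingers do not touch it) ((linear speed of bored_a above 0.7 m/s and contact force between bored_a and the fingers below 0.1 N) or (linear speed of bored_b above 0.7 m/s and contact force between bored_b and the fingers below 0.1 N)).
It also fails if it takes over 72 s, if anything falls off the work surface, if the arm or the gripper's body presses on something with over 40 N, if the wrist force passes 120 N, or if a joint passes its speed limit or range.

### The arm

A 6-joint arm with a two-finger parallel gripper is mounted at the origin on the work surface. World frame = base frame: x ahead of the robot, y to its left, z up, the work surface at z = 0. Lengths are in mm, angles in rad, forces in N, time in s.
With the tool pointing down it reaches from about 275 to 750 mm from the base axis. Payload 10.2 kg.
Tool frame: the origin (TCP) lies at the very end of the fingers, on their centre line; the grasp point (between the pads) lies 19 mm behind it; x points along the fingers, y is the direction in which the jaws open and shut, and the axes are right-handed (so a half turn about x gives the same grasp; the last joint's range is limited). The gripper opens to 85 mm and grips with 20 to 120 N. Pads are 22 mm wide; open, the fingers measure 114 mm over their backs; the gripper's body (76 mm by 85 mm) begins 54 mm behind the grasp point. The pads swing forward as they close: fully open they stand 13 mm farther back than shut.
Start: joints at [0.937, 0.313, 1.498, -0, 1.331, -0.223], TCP at [209.668, 481.322, 231.294] pointing down, gripper open.
Joint ranges: [-2.94, 2.94], [-0.97, 2.17], [0.19, 2.56], [-1.23, 4.37], [0.02, 3.11], [-2.88, 2.88]. Speed limits (rad/s): [2.39, 2.39, 3.01, 3.14, 3.14, 3.14].

### API

Orientations are given as a unit quaternion [w, x, y, z].
In Python, from rig import ctrl, viewer, finish_job gives the robot as it stands.
- The arm moves only by the tool carry_out, never from a script. Its argument "targets" is a list of rows, each an object of numbers: "x", "y", "z": the shift along the world's x, y, z in m; "ax", "ay", "az": the turn, a rotation vector about the world's x, y, z in rad; "hand": the opening, from -1 (shut) to 1 (fully open). A call has 1 to 5 rows; each row is the pose to reach, as a shift and turn from the pose commanded when the call began; what a row does not reach only later rows make up. A row lasts 1/8 s, in which the tool goes at most 62.5 mm and 10.7 degrees, less where a joint would pass 70% of its speed; a pose out of reach is approached as far as the arm can. A call with a gripper value outside its range is refused whole. The fingers move at their own pace and stop on an object; "grip_force" is the grip in N (left out, the last holds). Time passes only in rows, so rows that repeat a pose let the fingers close. It gives the time, the measured TCP pose, the force and the opening at its end, in the units of the state.
- ctrl.sense(): the state, without advancing time (a new reading comes with each control period).
- viewer.capture(name): name is "side" or "top"; returns the picture (400x640x3 uint8, blue, green, red); there is no depth.
- viewer.camera_info(name): a dict with "fx", "fy", "cx", "cy" (pixels), "k1" (the pictures are not rectified: a ray, as slopes to the right and down, at radius r is drawn at 1 + k1 r^2 times it, then the intrinsics apply), "R" (3x3) and "t" (3): a world point X has camera coordinates R X + t. Camera axes: x right, y down, z forward; pixel columns grow to the right and rows downward; lengths in mm; the calibration is good to about 2 mm. A picture is of the moment at which its call begins. camera_info takes no time and is no camera call.
- finish_job(): hands the job in, once; it reports no verdict.
The state is a dict: "time_s": time; "joints": joint angles; "dq": joint speeds; "tau": joint torques, N m; "eef_pos": TCP position; "ee_rot": TCP orientation; "force": force on the tool from outside, world axes, zero at the start; "wrist_torque": the same for the moment, N m; "grip_width": opening from 0.0 (shut) to 1.0 (fully open).
Only numpy, scipy, OpenCV 4.12 (cv2) and the standard library are available. Lean on these libraries where they do the work, as an engineer would, in place of code of your own. Each camera call takes 0.05 s, during which the arm holds its last target. There are 200 camera calls.

## Working session

There is one attempt and no reset: what is moved stays moved. The work goes in short steps, Python scripts to look and compute and a tool call to move; the robot and the scene stay as the last step left them, time stands still between calls to the robot, and variables do not carry over. Pictures are saved under pics/ and viewed, about 8 in all and at most 12, crops included, and the job is handed in when it is done.

Besides the shell and the picture viewer there is one more tool, called after ">>>" as name([rows], argument=value, ...), one row to a line, values as JSON. carry_out: Moves the arm, as the interface text tells. Its arguments: {"type":"object","properties":{"targets":{"type":"array"},"grip_force":{"type":"number"}},"required":["targets"]}

```bash
ls; mkdir -p pics; python3 - <<'E'
from rig import ctrl, viewer
import cv2
for n in("top","side"):
    im=viewer.capture(n); cv2.imwrite(f"pics/{n}0.png",im)
    print(n,viewer.camera_info(n))
print(ctrl.sense())
E
```

```text
pics
top {'fx': 432.11221156354657, 'fy': 432.11221156354657, 'cx': 320.64710894853226, 'cy': 203.95729956721428, 'k1': -0.06304524897330507, 'R': array([[ 8.86705163e-05, -9.99919900e-01,  1.26564258e-02],
       [-9.97155486e-01, -1.04235061e-03, -7.53647868e-02],
       [ 7.53719425e-02, -1.26137418e-02, -9.97075706e-01]]), 't': array([-143.34841341,  522.25412   , 1248.15950497])}
side {'fx': 515.8896760794692, 'fy': 515.8896760794692, 'cx': 313.36247781050554, 'cy': 194.97433228761136, 'k1': -0.1343715920113404, 'R': array([[ 0.73319271, -0.67986999,  0.01432638],
       [-0.48302324, -0.53550522, -0.69276454],
       [ 0.47866167,  0.50100994, -0.72102153]]), 't': array([-473.05351048,  255.26744354, 1527.55109081])}
{'time_s': 0.1, 'joints': array([ 9.36580449e-01,  3.13409045e-01,  1.49832837e+00, -1.22822164e-05,
        1.33100879e+00, -2.23391532e-01]), 'dq': array([ 9.94614464e-05, -1.96839849e-03, -1.52161101e-03,  7.10946856e-05,
        1.05473258e-03,  5.19349452e-05]), 'tau': array([ 2.26147284e-03, -4.12901938e+01, -2.60145664e+01, -2.14323545e-04,
        2.99615953e-03, -1.83813967e-05]), 'eef_pos': array([209.5430738 , 481.12979522, 230.79695608]), 'ee_rot': array([ 0.69207563,  0.14385535,  0.69240711, -0.14460069]), 'force': array([ 0.64697154, -0.0666833 , -0.44128654]), 'wrist_torque': array([ 0.0094529 , -0.01504122, -0.04698831]), 'grip_width': 1.000486494543774}
```

View pics/top0.png

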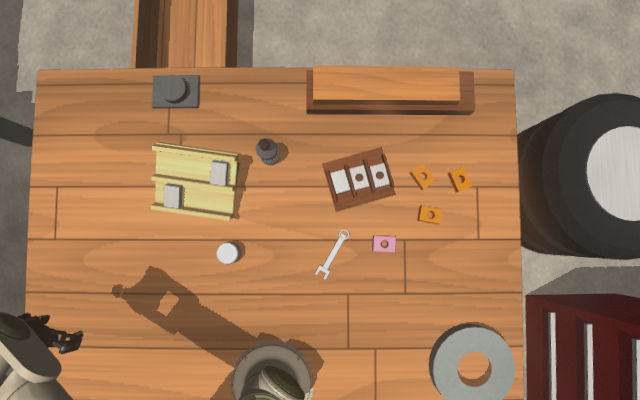

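View pics/side0.png

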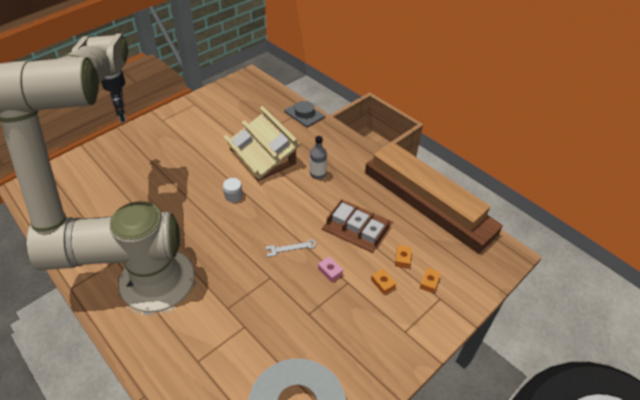

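Top view: the tray is at (360,178) with three grey blocks, at (340,181) without a hole and (359,177) and (380,175) with holes. The rack is at (195,180). The orange ones (423,176), (460,180), (430,214) and the pink one (384,244) are look-alikes outside the tray. I'll confirm this in enlarged crops.

```bash
python3 - <<'E'
import cv2,numpy as np
t=cv2.imread("pics/top0.png");s=cv2.imread("pics/side0.png")
r=lambda im,x,y,w,h:cv2.resize(im[y:y+h,x:x+w],(400,300),interpolation=cv2.INTER_CUBIC)
a=np.hstack([r(t,315,140,88,66+0),r(t,145,135,108,81)])
b=np.hstack([r(s,318,192,80,60),r(s,220,103,88,66+14)])
b=np.hstack([r(s,318,192,80,60),r(s,216,102,108,81)])
cv2.imwrite("pics/crop.png",np.vstack([a,b]))
E
```

```text
(no output)
```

View pics/crop.png

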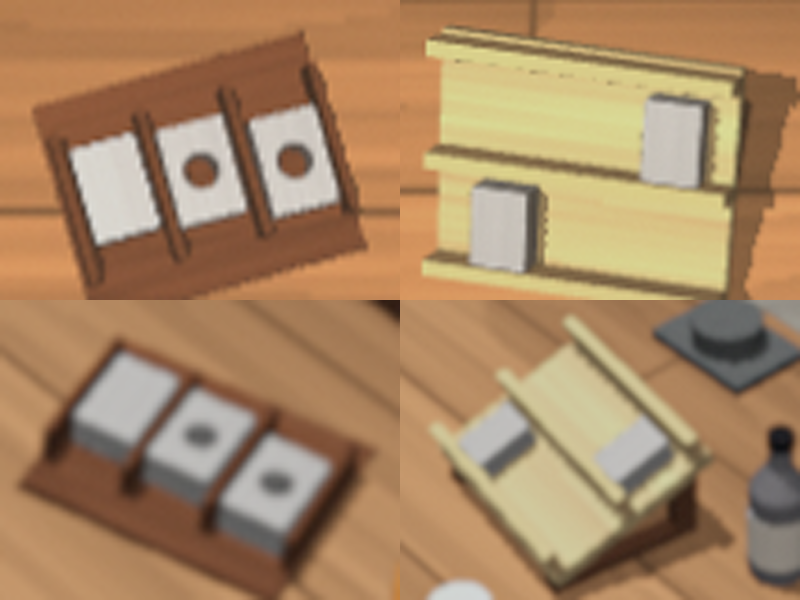

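Crop confirms it: the tray's middle (359,177) and right (380,175) slots hold the bored blocks, and the left slot (340,181) the plain one. The deck rises away from the robot, and its set blocks sit at top (173,196) in the low row and (219,173) in the high row.

```bash
cat > h.py <<'E'
import numpy as np,cv2
from rig import ctrl,viewer
from scipy.spatial.transform import Rotation as Ro
from scipy.optimize import least_squares
def cam(n):
    c=viewer.camera_info(n);return c
def proj(c,X):
    p=np.atleast_2d(X)@c['R'].T+c['t'];s=p[:,:2]/p[:,2:];r=(s**2).sum(1,keepdims=True)
    s=s*(1+c['k1']*r);return s*c['fx']+[c['cx'],c['cy']]
def ray(c,px):
    d=(np.atleast_2d(px)-[c['cx'],c['cy']])/c['fx'];s=d.copy()
    for _ in range(8): s=d/(1+c['k1']*(s**2).sum(1,keepdims=True))
    return -c['R'].T@c['t'],np.c_[s,np.ones(len(s))]@c['R']
def onz(c,px,z):
    o,d=ray(c,px);return o+d*((z-o[2])/d[:,2])[:,None]
def greys(im,x0,y0,x1,y1,v=150,s=45):
    h=cv2.cvtColor(im,cv2.COLOR_BGR2HSV);m=((h[...,1]<s)&(h[...,2]>v)).astype('u1')*255
    k=np.zeros_like(m);k[y0:y1,x0:x1]=m[y0:y1,x0:x1]
    return [c for c in cv2.findContours(k,cv2.RETR_EXTERNAL,cv2.CHAIN_APPROX_NONE)[0] if cv2.contourArea(c)>60]
def block(c,cnt,z):
    P=onz(c,cnt.reshape(-1,2).astype(float),z)[:,:2]
    r=cv2.minAreaRect(P.astype('f4'));b=cv2.boxPoints(r);e=b[1]-b[0];f=b[2]-b[1]
    l=e if np.hypot(*e)>np.hypot(*f) else f
    return np.round(r[0],1),np.round(sorted(r[1]),1),round(np.degrees(np.arctan(l[1]/l[0])),1) if l[0] else 90
E
python3 - <<'E'
from h import *
t=cv2.imread("pics/top0.png");s=cv2.imread("pics/side0.png");T=cam("top");S=cam("side")
for n,c,im,b in(("top",T,t,(320,145,400,215)),("side",S,s,(322,195,395,250))):
    for k in greys(im,*b): print(n,k.reshape(-1,2).mean(0).round(1),*block(c,k,34))
ft=lambda u,v:(145+(u-400)/3.7037,135+v/3.7037)
fs=lambda u,v:(216+(u-400)/3.7037,102+(v-300)/3.7037)
# deck model points picked: (view, px, deck coords)
pts=[(T,ft(426,40),(92,115,30)),(T,ft(747,70),(92,-115,30)),(T,ft(421,273),(-92,115,30)),
 (S,fs(569,316),(92,115,30)),(S,fs(711,455),(92,-115,30)),(S,fs(430,428),(-92,115,30)),(S,fs(553,570),(-92,-115,30))]
def res(p):
    M=Ro.from_euler('z',p[2])*Ro.from_euler('y',-22,degrees=True)
    return np.concatenate([(proj(c,M.apply(q)+[p[0],p[1],68])[0]-px) for c,px,q in pts])
r=least_squares(res,[430,240,0],loss='soft_l1');print(r.x.round(3),res(r.x).reshape(-1,2).round(1).tolist())
M=Ro.from_euler('z',r.x[2])*Ro.from_euler('y',-22,degrees=True)
for n,c,im,b in(("top",T,t,(150,150,240,212)),("side",S,s,(225,120,300,165))):
    for k in greys(im,*b,v=130):
        o,d=ray(c,k.reshape(-1,2).astype(float));nz=M.apply([0,0,1]);C=np.r_[r.x[:2],68]+28*nz
        P=o+d*(((C-o)@nz)/(d@nz))[:,None];P=M.inv().apply(P-np.r_[r.x[:2],68])
        q=cv2.minAreaRect(P[:,:2].astype('f4'));print(n,q)
for cn,z in(((227,252),60),((268,150),150)): print(onz(T,cn,z).round())
print([onz(T,q,0).round()[0,:2].tolist() for q in((345,233),(322,275),(384,244))], onz(S,(233,190),30).round())
E
```

```text
top [339.8 181.2] [ 588.7 -198.6] [42.7 64.3] 15.7
top [358.9 177. ] [ 600.4 -254.6] [43.4 64.2] 14.3
top [379.1 174.7] [ 607.2 -314.9] [43.2 64.9] 14.7
side [372.8 228.1] [ 611.1 -314.9] [44.  67.3] 14.5
side [357.9 218.6] [ 604.7 -254.2] [44.3 66.2] 14.9
side [343. 211.] [ 592.3 -199.1] [43.3 66.3] 16.0
[587.889 209.172  -6.395] [[1.0, -0.6], [-2.4, 0.4], [2.9, 0.2], [0.5, 0.3], [-2.3, -5.0], [-0.0, 1.5], [-0.1, -1.9]]
top ((-49.470367431640625, 64.83770751953125), (40.61715316772461, 65.73033142089844), 89.86859893798828)
top ((32.55678939819336, -66.50322723388672), (43.275516510009766, 64.68350219726562), 88.19573211669922)
side ((36.914100646972656, -65.18714904785156), (48.592647552490234, 66.00782775878906), 89.68533325195312)
side ((-45.722007751464844, 64.3594970703125), (47.779117584228516, 65.73163604736328), 88.46238708496094)
[[383. 122.  60.]]
[[656.  -1. 150.]]
[[437.0, -216.0], [314.0, -147.0], [405.0, -332.0]] [[385. 122.  30.]]
```

```bash
cat >> h.py <<'E'
YAW,DC=np.radians(-6.7),np.array([588.,209,68])
M=Ro.from_euler('z',YAW)*Ro.from_euler('y',-22,degrees=True)
def st():
    s=ctrl.sense();w,x,y,z=s['ee_rot'];return s,Ro.from_quat([x,y,z,w])
def need(pos,jaw,deck=False):
    "shift (mm) and rotvec from present to tool at pos, jaw at angle (deg) in level plane, or square to deck"
    s,R=st();best=None
    for k in(0,180):
        if deck: ax,jy=M.apply([0,0,-1]),M.apply([0,1 if k==0 else -1,0])
        else: ax=np.array([0,0,-1.]);a=np.radians(jaw+k);jy=np.array([np.cos(a),np.sin(a),0])
        G=Ro.from_matrix(np.c_[ax,jy,np.cross(ax,jy)]);v=(G*R.inv()).as_rotvec()
        print('t',round(s['time_s'],2),'d',(np.array(pos)-s['eef_pos']).round(1),'rot',v.round(3),'deg',np.degrees(np.linalg.norm(v)).round(1))
    print('q',s['joints'].round(2),'f',s['force'].round(1),'w',s['grip_width'],'pos',s['eef_pos'].round(1))
def deckpt(x,y,z): return DC+M.apply([x,y,z])
E
python3 - <<'E'
from h import *
need([602,-254.5,110],14.5)
print(deckpt(-43,-30,40),deckpt(43,30,40))
E
```

```text
t 0.1 d [ 392.5 -735.6 -120.8] rot [ 0.001 -0.001 -0.907] deg 52.0
t 0.1 d [ 392.5 -735.6 -120.8] rot [1.000e-03 1.000e-03 2.235e+00] deg 128.0
q [ 0.94  0.31  1.5  -0.    1.33 -0.22] f [ 0.6 -0.1 -0.4] w 1.000486494543774 pos [209.5 481.1 230.8]
[530.02131992 185.60464023  88.97927067] [616.21481818 235.89180996 121.1954377 ]
```

>>> carry_out([
  {"x": 0.05,"y": -0.095,"z": 0,"az": -0.11,"hand": 1},
  {"x": 0.1,"y": -0.19,"z": 0,"az": -0.22,"hand": 1},
  {"x": 0.13,"y": -0.245,"z": 0,"az": -0.33,"hand": 1},
  {"x": 0.155,"y": -0.29,"z": 0,"az": -0.42,"hand": 1},
  {"x": 0.18,"y": -0.34,"z": 0,"az": -0.45,"hand": 1},
])

```text
invalid input at $.targets[0]: expected keys x, y, z, ax, ay, az, hand
```

>>> carry_out([
  {"x": 0.025,"y": -0.05,"z": 0,"az": -0.11,"hand": 1},
  {"x": 0.05,"y": -0.1,"z": 0,"az": -0.22,"hand": 1},
  {"x": 0.075,"y": -0.15,"z": 0,"az": -0.33,"hand": 1},
  {"x": 0.1,"y": -0.2,"z": 0,"az": -0.4,"hand": 1},
  {"x": 0.125,"y": -0.24,"z": 0,"az": -0.45,"hand": 1},
])

```text
invalid input at $.targets[0]: expected keys x, y, z, ax, ay, az, hand
```

```bash
python3 -c "
from h import *
need([602,-254.5,110],14.5)"
```

```text
t 0.1 d [ 392.5 -735.6 -120.8] rot [ 0.001 -0.001 -0.907] deg 52.0
t 0.1 d [ 392.5 -735.6 -120.8] rot [1.000e-03 1.000e-03 2.235e+00] deg 128.0
q [ 0.94  0.31  1.5  -0.    1.33 -0.22] f [ 0.6 -0.1 -0.4] w 1.000486494543774 pos [209.5 481.1 230.8]
```

>>> carry_out([
  {"x": 0.05,"y": -0.05,"z": 0,"ax": 0,"ay": 0,"az": -0.11,"hand": 1},
  {"x": 0.09,"y": -0.1,"z": 0,"ax": 0,"ay": 0,"az": -0.22,"hand": 1},
  {"x": 0.12,"y": -0.15,"z": 0,"ax": 0,"ay": 0,"az": -0.33,"hand": 1},
  {"x": 0.15,"y": -0.2,"z": 0,"ax": 0,"ay": 0,"az": -0.42,"hand": 1},
  {"x": 0.18,"y": -0.25,"z": 0,"ax": 0,"ay": 0,"az": -0.45,"hand": 1},
])

```text
time_s: 0.72
eef_pos: [390.3, 229.4, 231.2]
ee_rot: [0.642, 0.296, 0.642, -0.296]
force: [0.4, 0.8, -0.1]
grip_width: 1.0
```

>>> carry_out([
  {"x": 0.025,"y": -0.055,"z": 0,"ax": 0,"ay": 0,"az": -0.11,"hand": 1},
  {"x": 0.05,"y": -0.11,"z": 0,"ax": 0,"ay": 0,"az": -0.22,"hand": 1},
  {"x": 0.075,"y": -0.165,"z": 0,"ax": 0,"ay": 0,"az": -0.33,"hand": 1},
  {"x": 0.1,"y": -0.22,"z": 0,"ax": 0,"ay": 0,"az": -0.4,"hand": 1},
  {"x": 0.125,"y": -0.275,"z": 0,"ax": 0,"ay": 0,"az": -0.45,"hand": 1},
])

```text
time_s: 1.35
eef_pos: [515.1, -45.6, 231.1]
ee_rot: [0.56, 0.432, 0.56, -0.432]
force: [-0.2, 0.5, -0.2]
grip_width: 1.001
```

```bash
python3 -c "
from h import *
need([602,-254.5,110],14.5)"
```

```text
t 1.35 d [  86.9 -208.9 -121.1] rot [-0.    -0.    -0.005] deg 0.3
t 1.35 d [  86.9 -208.9 -121.1] rot [ 1.000e-03 -0.000e+00  3.137e+00] deg 179.7
q [-0.32  0.3   1.52  0.    1.32 -0.57] f [-0.2  0.5 -0.2] w 1.0010617900072853 pos [515.1 -45.6 231.1]
```

>>> carry_out([
  {"x": 0.02,"y": -0.05,"z": 0,"ax": 0,"ay": 0,"az": 0,"hand": 1},
  {"x": 0.04,"y": -0.1,"z": 0,"ax": 0,"ay": 0,"az": 0,"hand": 1},
  {"x": 0.06,"y": -0.15,"z": -0.02,"ax": 0,"ay": 0,"az": 0,"hand": 1},
  {"x": 0.08,"y": -0.195,"z": -0.05,"ax": 0,"ay": 0,"az": 0,"hand": 1},
  {"x": 0.087,"y": -0.209,"z": -0.1,"ax": 0,"ay": 0,"az": -0.005,"hand": 1},
])

```text
time_s: 1.98
eef_pos: [602.4, -255.6, 130.4]
ee_rot: [0.56, 0.433, 0.558, -0.433]
force: [0.6, 0.4, -0.6]
grip_width: 1.001
```

>>> carry_out([
  {"x": 0,"y": 0,"z": -0.04,"ax": 0,"ay": 0,"az": 0,"hand": 1},
  {"x": 0,"y": 0,"z": -0.07,"ax": 0,"ay": 0,"az": 0,"hand": 1},
  {"x": 0,"y": 0,"z": -0.07,"ax": 0,"ay": 0,"az": 0,"hand": 1},
])

```text
time_s: 2.35
eef_pos: [600.5, -252.0, 58.8]
ee_rot: [0.558, 0.432, 0.561, -0.433]
force: [-0.1, -0.1, 1.2]
grip_width: 1.002
```

```bash
python3 -c "
from h import *
need([602,-254.5,11],14.5)
im=viewer.capture('top');r=lambda im,x,y:cv2.resize(im[y:y+75,x:x+100],(400,300),interpolation=cv2.INTER_CUBIC)
cv2.imwrite('pics/g1.png',np.hstack([r(im,310,140),r(viewer.capture('side'),310,180)]))"
```

```text
t 2.35 d [  1.5  -2.5 -47.8] rot [-0.003 -0.004 -0.002] deg 0.3
t 2.35 d [  1.5  -2.5 -47.8] rot [ 0.007 -0.005  3.14 ] deg 179.9
q [-0.58  0.75  1.26  0.    1.13 -0.83] f [-0.1 -0.1  1.2] w 1.0016215726561537 pos [ 600.5 -252.    58.8]
```

View pics/g1.png

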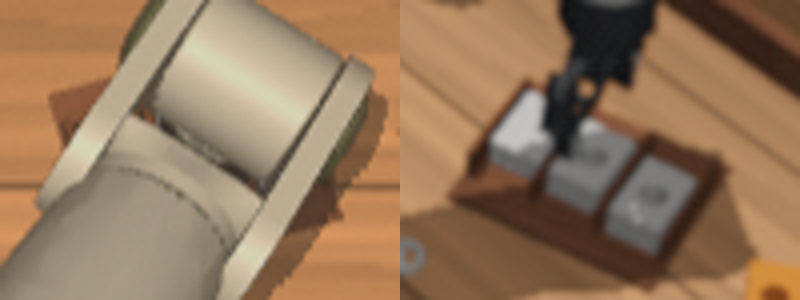

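View: gripper over the middle slot (side crop finger tip near (563,150)), clear of the fins. Descending and closing.

>>> carry_out([
  {"x": 0,"y": 0,"z": -0.02,"ax": 0,"ay": 0,"az": 0,"hand": 1},
  {"x": 0,"y": 0,"z": -0.04,"ax": 0,"ay": 0,"az": 0,"hand": 1},
  {"x": 0,"y": 0,"z": -0.05,"ax": 0,"ay": 0,"az": 0,"hand": 1},
  {"x": 0,"y": 0,"z": -0.05,"ax": 0,"ay": 0,"az": 0,"hand": 1},
])

```text
time_s: 2.95
eef_pos: [601.3, -252.4, 10.2]
ee_rot: [0.559, 0.432, 0.56, -0.432]
force: [0.3, 0.2, 0.1]
grip_width: 1.003
```

```bash
python3 -c "
from h import *
need([602,-254.5,11],14.5)"
```

```text
t 2.95 d [ 0.7 -2.1  0.8] rot [-0.001 -0.002 -0.002] deg 0.2
t 2.95 d [ 0.7 -2.1  0.8] rot [ 2.00e-03 -2.00e-03  3.14e+00] deg 179.9
q [-0.58  0.82  1.29 -0.    1.04 -0.83] f [0.3 0.2 0.1] w 1.0025408314617619 pos [ 601.3 -252.4   10.2]
```

>>> carry_out([
  {"x": 0,"y": -0.002,"z": 0,"ax": 0,"ay": 0,"az": 0,"hand": 0},
  {"x": 0,"y": -0.002,"z": 0,"ax": 0,"ay": 0,"az": 0,"hand": -1},
  {"x": 0,"y": -0.002,"z": 0,"ax": 0,"ay": 0,"az": 0,"hand": -1},
  {"x": 0,"y": -0.002,"z": 0,"ax": 0,"ay": 0,"az": 0,"hand": -1},
], grip_force=70)

```text
time_s: 3.45
eef_pos: [602.1, -255.3, 12.5]
ee_rot: [0.56, 0.432, 0.559, -0.432]
force: [-1.2, -1.3, 6.2]
grip_width: 0.734
```

>>> carry_out([
  {"x": 0,"y": 0,"z": 0,"ax": 0,"ay": 0,"az": 0,"hand": -1},
  {"x": 0,"y": 0,"z": 0.01,"ax": 0,"ay": 0,"az": 0,"hand": -1},
  {"x": 0,"y": 0,"z": 0.03,"ax": 0,"ay": 0,"az": 0,"hand": -1},
  {"x": 0,"y": 0,"z": 0.06,"ax": 0,"ay": 0,"az": 0,"hand": -1},
  {"x": 0,"y": 0,"z": 0.1,"ax": 0,"ay": 0,"az": 0,"hand": -1},
])

```text
time_s: 4.08
eef_pos: [601.3, -254.3, 112.6]
ee_rot: [0.559, 0.432, 0.56, -0.432]
force: [1.5, -1.0, -5.0]
grip_width: 0.728
```

```bash
python3 -c "
from h import *
need([480,20,110],14.5)"
```

```text
t 4.08 d [-121.3  274.3   -2.6] rot [-0.001 -0.001 -0.002] deg 0.1
t 4.08 d [-121.3  274.3   -2.6] rot [ 2.00e-03 -1.00e-03  3.14e+00] deg 179.9
q [-0.58  0.7   1.22  0.    1.23 -0.83] f [ 1.5 -1.  -5. ] w 0.728334663593043 pos [ 601.3 -254.3  112.6]
```

>>> carry_out([
  {"x": -0.02,"y": 0.04,"z": 0,"ax": 0,"ay": 0,"az": 0,"hand": -1},
  {"x": -0.045,"y": 0.1,"z": 0,"ax": 0,"ay": 0,"az": 0,"hand": -1},
  {"x": -0.07,"y": 0.155,"z": 0,"ax": 0,"ay": 0,"az": 0,"hand": -1},
  {"x": -0.095,"y": 0.21,"z": 0,"ax": 0,"ay": 0,"az": 0,"hand": -1},
  {"x": -0.115,"y": 0.255,"z": -0.03,"ax": 0,"ay": 0,"az": 0,"hand": -1},
])

```text
time_s: 4.7
eef_pos: [487.1, 1.9, 83.7]
ee_rot: [0.562, 0.433, 0.558, -0.431]
force: [0.5, -0.0, -5.2]
grip_width: 0.728
```

>>> carry_out([
  {"x": -0.006,"y": 0.019,"z": -0.03,"ax": 0,"ay": 0,"az": 0,"hand": -1},
  {"x": -0.006,"y": 0.019,"z": -0.05,"ax": 0,"ay": 0,"az": 0,"hand": -1},
  {"x": -0.006,"y": 0.019,"z": -0.06,"ax": 0,"ay": 0,"az": 0,"hand": -1},
  {"x": -0.006,"y": 0.019,"z": -0.064,"ax": 0,"ay": 0,"az": 0,"hand": -1},
  {"x": -0.006,"y": 0.019,"z": -0.064,"ax": 0,"ay": 0,"az": 0,"hand": -1},
])

```text
time_s: 5.32
eef_pos: [481.1, 19.0, 17.8]
ee_rot: [0.56, 0.433, 0.559, -0.432]
force: [0.4, 0.1, -3.8]
grip_width: 0.731
```

>>> carry_out([
  {"x": 0,"y": 0,"z": -0.004,"ax": 0,"ay": 0,"az": 0,"hand": -1},
  {"x": 0,"y": 0,"z": -0.008,"ax": 0,"ay": 0,"az": 0,"hand": -1},
  {"x": 0,"y": 0,"z": -0.01,"ax": 0,"ay": 0,"az": 0,"hand": -1},
  {"x": 0,"y": 0,"z": -0.01,"ax": 0,"ay": 0,"az": 0,"hand": -1},
])

```text
time_s: 5.82
eef_pos: [480.6, 19.3, 7.1]
ee_rot: [0.559, 0.432, 0.56, -0.432]
force: [0.7, -0.1, -4.5]
grip_width: 0.727
```

>>> carry_out([
  {"x": 0,"y": 0,"z": -0.0015,"ax": 0,"ay": 0,"az": 0,"hand": -1},
  {"x": 0,"y": 0,"z": -0.002,"ax": 0,"ay": 0,"az": 0,"hand": -1},
  {"x": 0,"y": 0,"z": -0.002,"ax": 0,"ay": 0,"az": 0,"hand": -1},
])

```text
time_s: 6.2
eef_pos: [480.9, 19.3, 6.5]
ee_rot: [0.56, 0.432, 0.559, -0.432]
force: [-4.9, 0.9, 11.7]
grip_width: 0.731
```

>>> carry_out([
  {"x": 0,"y": 0,"z": 0.001,"ax": 0,"ay": 0,"az": 0,"hand": 1},
  {"x": 0,"y": 0,"z": 0.001,"ax": 0,"ay": 0,"az": 0,"hand": 1},
  {"x": 0,"y": 0,"z": 0.001,"ax": 0,"ay": 0,"az": 0,"hand": 1},
  {"x": 0,"y": 0,"z": 0.02,"ax": 0,"ay": 0,"az": 0,"hand": 1},
  {"x": 0,"y": 0,"z": 0.05,"ax": 0,"ay": 0,"az": 0,"hand": 1},
])

```text
time_s: 6.82
eef_pos: [480.2, 19.4, 55.3]
ee_rot: [0.559, 0.432, 0.56, -0.433]
force: [0.6, 0.4, 0.4]
grip_width: 0.997
```

>>> carry_out([
  {"x": 0,"y": 0,"z": 0.03,"ax": 0,"ay": 0,"az": 0.18,"hand": 1},
  {"x": 0,"y": 0,"z": 0.03,"ax": 0,"ay": 0,"az": 0.36,"hand": 1},
  {"x": 0,"y": 0,"z": 0.03,"ax": 0,"ay": 0,"az": 0.54,"hand": 1},
  {"x": 0,"y": 0,"z": 0.03,"ax": 0,"ay": 0,"az": 0.72,"hand": 1},
  {"x": 0,"y": 0,"z": 0.03,"ax": 0,"ay": 0,"az": 0.9,"hand": 1},
])

```text
time_s: 7.45
eef_pos: [480.7, 19.3, 85.2]
ee_rot: [0.692, 0.144, 0.692, -0.144]
force: [-0.9, -0.1, -1.4]
grip_width: 0.997
```

>>> carry_out([
  {"x": 0,"y": 0,"z": 0,"ax": 0,"ay": 0,"az": 0.18,"hand": 0.8},
  {"x": 0,"y": 0,"z": 0,"ax": 0,"ay": 0,"az": 0.36,"hand": 0.8},
  {"x": 0,"y": 0,"z": 0,"ax": 0,"ay": 0,"az": 0.54,"hand": 0.8},
  {"x": 0,"y": 0,"z": 0,"ax": 0,"ay": 0,"az": 0.67,"hand": 0.8},
  {"x": 0,"y": 0,"z": 0,"ax": 0,"ay": 0,"az": 0.67,"hand": 0.8},
])

```text
time_s: 8.07
eef_pos: [480.7, 19.3, 85.2]
ee_rot: [0.701, -0.089, 0.701, 0.089]
force: [-0.0, 0.6, 0.4]
grip_width: 0.899
```

```bash
python3 -c "
from h import *
need([480.5,19.5,7],104.5)
S=cam('side');im=viewer.capture('side');cv2.imwrite('pics/s_r1.png',im)
print(proj(S,[480,19.5,28]))
for k in greys(im,260,120,330,230,v=120): print(k.reshape(-1,2).mean(0),block(S,k,28))
cv2.imwrite('pics/c_r1.png',cv2.resize(im[120:240,220:380],(800,600),interpolation=cv2.INTER_CUBIC))"
```

```text
t 8.07 d [ -0.2   0.2 -78.2] rot [-0. -0.  0.] deg 0.0
t 8.07 d [ -0.2   0.2 -78.2] rot [-0.     0.    -3.142] deg 180.0
q [-0.2   0.39  1.81  0.    0.94 -2.03] f [-0.   0.6  0.4] w 0.8993278300437405 pos [480.7  19.3  85.2]
[[273.82777469 193.07886202]]
[273.75       192.32142857] (array([481.7,  21. ]), array([36.8, 66.7]), np.float32(14.1))
[316.76923077 166.5       ] (array([682.8,  18.9]), array([53.9, 83.9]), np.float32(48.0))
```

View pics/c_r1.png

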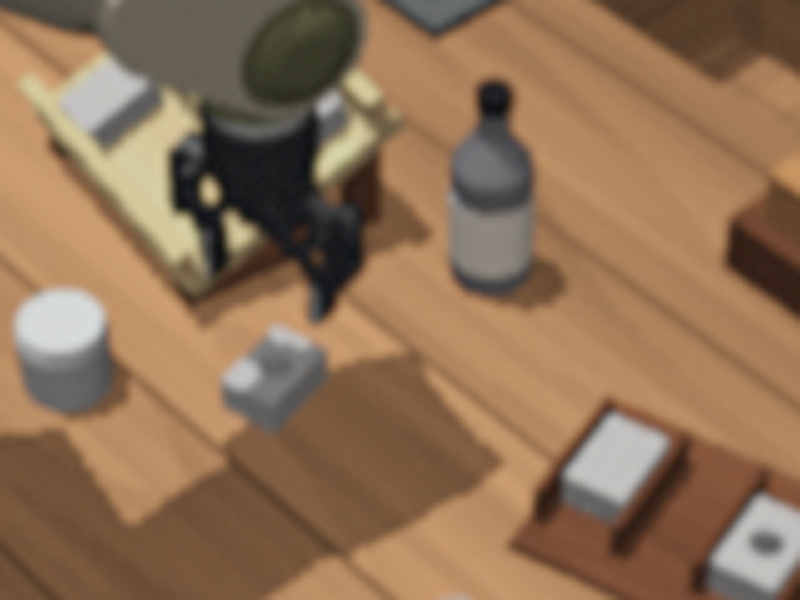

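Crop: block lies flat on the bench at side pixel (274,192), where expected, with the gripper above it and nothing else disturbed. Gripping its sides.

>>> carry_out([
  {"x": 0,"y": 0,"z": -0.03,"ax": 0,"ay": 0,"az": 0,"hand": 0.8},
  {"x": 0,"y": 0,"z": -0.06,"ax": 0,"ay": 0,"az": 0,"hand": 0.8},
  {"x": 0,"y": 0,"z": -0.078,"ax": 0,"ay": 0,"az": 0,"hand": 0.8},
  {"x": 0,"y": 0,"z": -0.078,"ax": 0,"ay": 0,"az": 0,"hand": 0.5},
  {"x": 0,"y": 0,"z": -0.078,"ax": 0,"ay": 0,"az": 0,"hand": -1},
])

```text
time_s: 8.75
eef_pos: [481.1, 19.2, 8.0]
ee_rot: [0.702, -0.089, 0.701, 0.089]
force: [-0.5, -0.3, 0.4]
grip_width: 0.554
```

>>> carry_out([
  {"x": 0,"y": 0,"z": 0,"ax": 0,"ay": 0,"az": 0,"hand": -1},
  {"x": 0,"y": 0,"z": 0,"ax": 0,"ay": 0,"az": 0,"hand": -1},
  {"x": 0,"y": 0,"z": 0,"ax": 0,"ay": 0,"az": 0,"hand": -1},
])

```text
time_s: 9.12
eef_pos: [481.3, 19.3, 8.5]
ee_rot: [0.702, -0.09, 0.701, 0.089]
force: [-1.2, 1.1, 5.8]
grip_width: 0.5
```

>>> carry_out([
  {"x": 0,"y": 0,"z": 0.02,"ax": 0,"ay": 0,"az": 0,"hand": -1},
  {"x": 0,"y": 0,"z": 0.05,"ax": 0,"ay": 0,"az": 0,"hand": -1},
  {"x": 0,"y": 0,"z": 0.1,"ax": 0,"ay": 0,"az": 0,"hand": -1},
  {"x": 0,"y": 0,"z": 0.14,"ax": 0,"ay": 0,"az": 0,"hand": -1},
  {"x": 0,"y": 0,"z": 0.15,"ax": 0,"ay": 0,"az": 0,"hand": -1},
])

```text
time_s: 9.75
eef_pos: [481.3, 19.2, 159.3]
ee_rot: [0.703, -0.09, 0.7, 0.089]
force: [0.0, -0.1, -5.9]
grip_width: 0.493
```

```bash
python3 -c "
from h import *
need(deckpt(-43,-30,70),0,True)
print('deck axes',M.as_matrix().round(3))"
```

```text
t 9.75 d [ 37.5 167.7 -42.5] rot [ 0.028 -0.381 -0.366] deg 30.3
t 9.75 d [ 37.5 167.7 -42.5] rot [-0.543 -0.035  2.724] deg 159.1
q [-0.2   0.29  1.73 -0.    1.12 -2.03] f [ 0.  -0.1 -5.9] w 0.49305185658244777 pos [481.3  19.2 159.3]
deck axes [[ 0.921  0.117 -0.372]
 [-0.108  0.993  0.044]
 [ 0.375  0.     0.927]]
```

>>> carry_out([
  {"x": 0.01,"y": 0.04,"z": 0,"ax": 0.007,"ay": -0.095,"az": -0.092,"hand": -1},
  {"x": 0.018,"y": 0.08,"z": 0,"ax": 0.014,"ay": -0.19,"az": -0.183,"hand": -1},
  {"x": 0.028,"y": 0.125,"z": 0,"ax": 0.021,"ay": -0.285,"az": -0.275,"hand": -1},
  {"x": 0.0375,"y": 0.1675,"z": -0.01,"ax": 0.028,"ay": -0.381,"az": -0.366,"hand": -1},
  {"x": 0.0375,"y": 0.1675,"z": -0.042,"ax": 0.028,"ay": -0.381,"az": -0.366,"hand": -1},
])

```text
time_s: 10.38
eef_pos: [517.2, 189.6, 114.1]
ee_rot: [0.827, 0.033, 0.56, -0.046]
force: [0.9, -1.4, -5.4]
grip_width: 0.498
```

```bash
python3 -c "
from h import *
need(deckpt(-43,-30,25),0,True)
T=viewer.capture('top');S=viewer.capture('side')
r=lambda im,x,y:cv2.resize(im[y:y+90,x:x+120],(400,300),interpolation=cv2.INTER_CUBIC)
cv2.imwrite('pics/d1.png',np.hstack([r(T,140,130),r(S,210,95)]))"
```

```text
t 10.38 d [ 18.4  -4.6 -39. ] rot [-0.003 -0.003 -0.004] deg 0.3
t 10.38 d [ 18.4  -4.6 -39. ] rot [-1.164  0.13   2.913] deg 179.9
q [ 0.19  0.35  1.84 -0.19  0.6  -1.13] f [ 0.9 -1.4 -5.4] w 0.4984743596043812 pos [517.2 189.6 114.1]
```

View pics/d1.png

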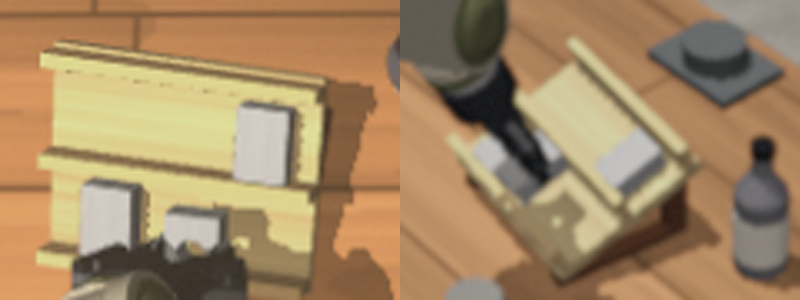

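The block hangs over the low row beside the set block (top crop (195,230)). It's a bit close on its left, so I'll go to deck y = -42.

>>> carry_out([
  {"x": 0,"y": -0.012,"z": 0,"ax": 0,"ay": 0,"az": 0,"hand": -1},
  {"x": 0.006,"y": -0.015,"z": -0.013,"ax": 0,"ay": 0,"az": 0,"hand": -1},
  {"x": 0.012,"y": -0.016,"z": -0.026,"ax": 0,"ay": 0,"az": 0,"hand": -1},
  {"x": 0.017,"y": -0.017,"z": -0.038,"ax": 0,"ay": 0,"az": 0,"hand": -1},
  {"x": 0.017,"y": -0.017,"z": -0.038,"ax": 0,"ay": 0,"az": 0,"hand": -1},
])

```text
time_s: 11.1
eef_pos: [532.7, 169.8, 75.4]
ee_rot: [0.825, 0.033, 0.563, -0.048]
force: [-16.8, 2.2, 2.3]
grip_width: 0.499
```

```bash
python3 -c "
from h import *
need(deckpt(-43,-42,9),0,True)
print(M.inv().apply(ctrl.sense()['eef_pos']-DC))"
```

```text
t 11.1 d [  7.4   2.6 -15.2] rot [-0.001 -0.011 -0.   ] deg 0.6
t 11.1 d [  7.4   2.6 -15.2] rot [-1.153  0.135  2.919] deg 180.0
q [ 0.14  0.43  1.84 -0.19  0.51 -1.16] f [-16.8   2.2   2.3] w 0.49914699782800737 pos [532.7 169.8  75.4]
[-43.88081278 -45.42080874  25.70317278]
```

>>> carry_out([
  {"x": -0.002,"y": 0,"z": -0.001,"ax": 0,"ay": 0,"az": 0,"hand": -1},
  {"x": -0.0037,"y": 0.0005,"z": -0.0015,"ax": 0,"ay": 0,"az": 0,"hand": -1},
  {"x": -0.0037,"y": 0.0005,"z": -0.0015,"ax": 0,"ay": 0,"az": 0,"hand": -1},
])

```text
time_s: 11.48
eef_pos: [531.6, 170.2, 75.4]
ee_rot: [0.826, 0.033, 0.56, -0.048]
force: [-0.4, 0.1, -4.7]
grip_width: 0.497
```

```bash
python3 -c "
from h import *
need(deckpt(-48,-42,9),0,True)
s=ctrl.sense();print(M.inv().apply(s['eef_pos']-DC),s['wrist_torque'])
T=viewer.capture('top');S=viewer.capture('side')
r=lambda im,x,y:cv2.resize(im[y:y+60,x:x+80],(400,300),interpolation=cv2.INTER_CUBIC)
cv2.imwrite('pics/d2.png',np.hstack([r(T,160,165),r(S,220,110)]))"
```

```text
t 11.47 d [  4.    2.7 -17.1] rot [-0.002 -0.004 -0.001] deg 0.3
t 11.47 d [  4.    2.7 -17.1] rot [-1.163  0.134  2.915] deg 180.0
q [ 0.14  0.43  1.85 -0.2   0.5  -1.16] f [-0.4  0.1 -4.7] w 0.4965376696894449 pos [531.6 170.2  75.4]
[-44.96060492 -45.14074417  26.16352092] [ 0.05734278  0.48636596 -0.04982609]
```

View pics/d2.png

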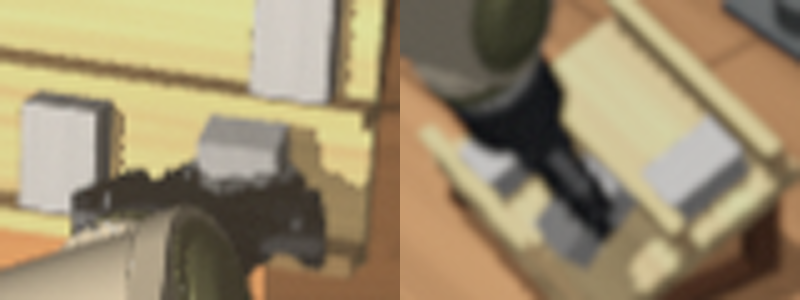

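>>> carry_out([
  {"x": -0.0045,"y": 0.0005,"z": -0.002,"ax": 0,"ay": 0,"az": 0,"hand": -1},
  {"x": -0.0028,"y": 0.0005,"z": -0.006,"ax": 0,"ay": 0,"az": 0,"hand": -1},
  {"x": -0.0012,"y": 0,"z": -0.01,"ax": 0,"ay": 0,"az": 0,"hand": -1},
  {"x": -0.0012,"y": 0,"z": -0.01,"ax": 0,"ay": 0,"az": 0,"hand": -1},
])

```text
time_s: 12.08
eef_pos: [530.7, 170.2, 65.6]
ee_rot: [0.827, 0.033, 0.56, -0.048]
force: [2.7, -0.8, -5.3]
grip_width: 0.497
```

```bash
cat >>h.py <<'E'
def dk():
    s=ctrl.sense();print('t',s['time_s'],'deck pos',M.inv().apply(s['eef_pos']-DC).round(1),'deck F',M.inv().apply(s['force']).round(1),'F',s['force'].round(1),'Tq',s['wrist_torque'].round(2),'w',s['grip_width'])
E
python3 -c "
from h import *
dk()"
```

```text
t 12.075 deck pos [-49.5 -45.2  17.4] deck F [ 0.6 -0.5 -6. ] F [ 2.7 -0.8 -5.3] Tq [ 0.    0.15 -0.05] w 0.4968386282251977
```

>>> carry_out([
  {"x": 0.0011,"y": 0,"z": -0.0028,"ax": 0,"ay": 0,"az": 0,"hand": -1},
  {"x": 0.0022,"y": -0.0003,"z": -0.0056,"ax": 0,"ay": 0,"az": 0,"hand": -1},
  {"x": 0.0022,"y": -0.0003,"z": -0.0056,"ax": 0,"ay": 0,"az": 0,"hand": -1},
])

```text
time_s: 12.45
eef_pos: [534.2, 170.0, 63.1]
ee_rot: [0.828, 0.033, 0.558, -0.047]
force: [-8.3, -4.4, 21.7]
grip_width: 0.502
```

```bash
python3 -c "
from h import *
dk()"
```

```text
t 12.45 deck pos [-47.1 -45.   13.8] deck F [ 1.  -5.4 23. ] F [-8.3 -4.4 21.7] Tq [-0.75  0.77 -0.17] w 0.502248160189347
```

>>> carry_out([
  {"x": -0.0024,"y": 0.0002,"z": 0.001,"ax": 0,"ay": 0,"az": 0,"hand": -1},
  {"x": -0.0042,"y": 0.0004,"z": 0,"ax": 0,"ay": 0,"az": 0,"hand": -1},
  {"x": -0.0055,"y": 0.0005,"z": -0.0005,"ax": 0,"ay": 0,"az": 0,"hand": -1},
  {"x": -0.0055,"y": 0.0005,"z": -0.0005,"ax": 0,"ay": 0,"az": 0,"hand": -1},
])

```text
time_s: 12.95
eef_pos: [532.0, 170.4, 63.2]
ee_rot: [0.83, 0.034, 0.555, -0.047]
force: [15.6, -4.9, 4.0]
grip_width: 0.494
```

```bash
python3 -c "
from h import *
dk()"
```

```text
t 12.95 deck pos [-49.2 -44.9  14.7] deck F [16.3 -3.1 -2.3] F [15.6 -4.9  4. ] Tq [-0.86 -2.22 -0.4 ] w 0.49428668613050325
```

>>> carry_out([
  {"x": 0.0005,"y": 0,"z": -0.0015,"ax": 0,"ay": 0,"az": 0,"hand": -1},
  {"x": 0.001,"y": 0,"z": -0.003,"ax": 0,"ay": 0,"az": 0,"hand": -1},
  {"x": 0.001,"y": 0,"z": -0.003,"ax": 0,"ay": 0,"az": 0,"hand": -1},
])

```text
time_s: 13.32
eef_pos: [532.8, 170.4, 62.4]
ee_rot: [0.83, 0.033, 0.554, -0.047]
force: [-3.3, -8.1, 34.2]
grip_width: 0.496
```

```bash
python3 -c "
from h import *
dk()
T=viewer.capture('top');S=viewer.capture('side')
r=lambda im,x,y:cv2.resize(im[y:y+45,x:x+60],(400,300),interpolation=cv2.INTER_CUBIC)
cv2.imwrite('pics/d3.png',np.hstack([r(T,160,170),r(S,225,120)]))"
```

```text
t 13.325 deck pos [-48.7 -44.8  13.7] deck F [10.6 -8.5 32.6] F [-3.3 -8.1 34.2] Tq [-1.68 -0.63 -0.54] w 0.49625025364338504
```

View pics/d3.png

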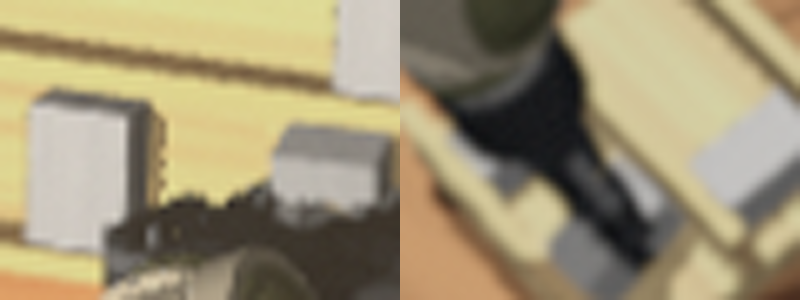

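The bored block's upper end face shows too much in the top crop ((330,140)). With the 5 mm excess height, that means it has pitched about 9° in the grip, probably from the touch on the middle cleat. I'll cut the grip to 20 N and press gently so it pivots flat.

>>> carry_out([
  {"x": 0,"y": 0,"z": 0,"ax": 0,"ay": 0,"az": 0,"hand": -1},
  {"x": 0.0002,"y": 0,"z": -0.001,"ax": 0,"ay": 0,"az": 0,"hand": -1},
  {"x": 0.0004,"y": 0,"z": -0.002,"ax": 0,"ay": 0,"az": 0,"hand": -1},
  {"x": 0.0004,"y": 0,"z": -0.002,"ax": 0,"ay": 0,"az": 0,"hand": -1},
], grip_force=20)

```text
time_s: 13.92
eef_pos: [533.9, 170.6, 61.6]
ee_rot: [0.831, 0.033, 0.553, -0.047]
force: [-6.0, -8.1, 43.8]
grip_width: 0.499
```

```bash
python3 -c "
from h import *
dk()"
```

```text
t 13.925 deck pos [-48.  -44.4  12.5] deck F [11.7 -8.7 42.5] F [-6.  -8.1 43.8] Tq [-1.73 -0.57 -0.43] w 0.4985764162486839
```

>>> carry_out([
  {"x": -0.0005,"y": 0,"z": 0.004,"ax": 0,"ay": 0,"az": 0,"hand": -1},
  {"x": -0.0005,"y": 0,"z": 0.006,"ax": 0,"ay": 0,"az": 0,"hand": -1},
  {"x": -0.0005,"y": 0,"z": 0.006,"ax": 0.009,"ay": 0.08,"az": 0,"hand": -1},
  {"x": -0.0005,"y": 0,"z": 0.006,"ax": 0.019,"ay": 0.158,"az": 0,"hand": -1},
  {"x": -0.0005,"y": 0,"z": 0.006,"ax": 0.019,"ay": 0.158,"az": 0,"hand": -1},
], grip_force=50)

```text
time_s: 14.55
eef_pos: [529.7, 170.3, 61.5]
ee_rot: [0.781, 0.038, 0.622, -0.045]
force: [5.8, -1.8, 2.7]
grip_width: 0.499
```

```bash
python3 -c "
from h import *
dk();need([0,0,0],0,True)
T=viewer.capture('top');S=viewer.capture('side')
r=lambda im,x,y:cv2.resize(im[y:y+45,x:x+60],(400,300),interpolation=cv2.INTER_CUBIC)
cv2.imwrite('pics/d4.png',np.hstack([r(T,160,170),r(S,225,120)]))"
```

```text
t 14.55 deck pos [-51.9 -45.2  13.9] deck F [ 6.5 -1.1  0.2] F [ 5.8 -1.8  2.7] Tq [-0.09 -0.65 -0.11] w 0.49931009480147986
t 14.55 d [-529.7 -170.3  -61.5] rot [-0.022 -0.158 -0.   ] deg 9.1
t 14.55 d [-529.7 -170.3  -61.5] rot [ 0.935 -0.105 -2.996] deg 179.9
q [ 0.12  0.49  1.76 -0.08  0.68 -1.27] f [ 5.8 -1.8  2.7] w 0.49931009480147986 pos [529.7 170.3  61.5]
```

View pics/d4.png

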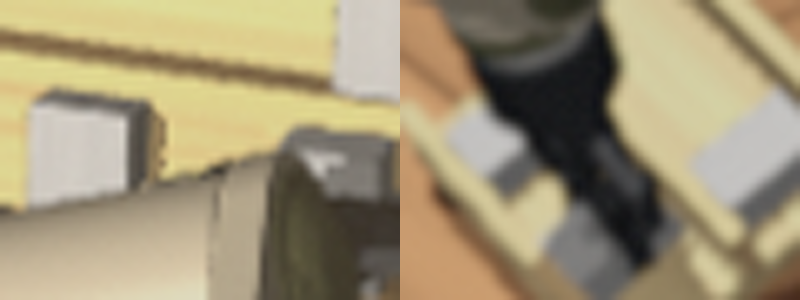

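Block now looks level with the deck (side crop (600,230)). Lowering slowly.

>>> carry_out([
  {"x": 0.0011,"y": 0,"z": -0.0018,"ax": 0,"ay": 0,"az": 0,"hand": -1},
  {"x": 0.0018,"y": 0,"z": -0.0036,"ax": 0,"ay": 0,"az": 0,"hand": -1},
  {"x": 0.0018,"y": 0,"z": -0.0036,"ax": 0,"ay": 0,"az": 0,"hand": -1},
])

```text
time_s: 15.02
eef_pos: [531.4, 170.6, 58.3]
ee_rot: [0.781, 0.037, 0.621, -0.044]
force: [7.3, 0.3, 0.4]
grip_width: 0.494
```

```bash
python3 -c "
from h import *
dk()"
```

```text
t 15.025 deck pos [-51.6 -44.7  10.4] deck F [ 6.8  1.1 -2.4] F [7.3 0.3 0.4] Tq [ 0.01 -0.94 -0.12] w 0.49425761201852975
```

>>> carry_out([
  {"x": 0.0005,"y": 0,"z": -0.0015,"ax": 0,"ay": 0,"az": 0,"hand": -1},
  {"x": 0.001,"y": 0,"z": -0.0025,"ax": 0,"ay": 0,"az": 0,"hand": -1},
  {"x": 0.001,"y": 0,"z": -0.0025,"ax": 0,"ay": 0,"az": 0,"hand": -1},
])

```text
time_s: 15.4
eef_pos: [532.2, 170.7, 56.5]
ee_rot: [0.781, 0.037, 0.621, -0.044]
force: [2.2, -0.5, 9.1]
grip_width: 0.497
```

```bash
python3 -c "
from h import *
dk()"
```

```text
t 15.4 deck pos [-51.5 -44.6   8.4] deck F [ 5.5 -0.2  7.6] F [ 2.2 -0.5  9.1] Tq [-0.19 -0.19 -0.16] w 0.49747679768062164
```

>>> carry_out([
  {"x": -0.0008,"y": 0,"z": -0.0008,"ax": 0,"ay": 0,"az": 0,"hand": -1},
  {"x": -0.0008,"y": 0,"z": -0.0008,"ax": 0,"ay": 0,"az": 0,"hand": 0.4},
  {"x": -0.0008,"y": 0,"z": 0,"ax": 0,"ay": 0,"az": 0,"hand": 0.4},
  {"x": -0.0008,"y": 0,"z": 0,"ax": 0,"ay": 0,"az": 0,"hand": 0.4},
])

```text
time_s: 15.9
eef_pos: [529.5, 170.6, 54.4]
ee_rot: [0.779, 0.037, 0.624, -0.045]
force: [-0.6, -0.6, 0.4]
grip_width: 0.697
```

>>> carry_out([
  {"x": -0.001,"y": 0,"z": 0.008,"ax": 0,"ay": 0,"az": 0,"hand": 0.4},
  {"x": -0.004,"y": 0,"z": 0.025,"ax": 0,"ay": 0,"az": 0,"hand": 0.4},
  {"x": -0.01,"y": 0,"z": 0.06,"ax": 0,"ay": 0,"az": 0,"hand": 0.4},
  {"x": -0.015,"y": -0.01,"z": 0.11,"ax": 0,"ay": 0,"az": 0,"hand": 0.6},
  {"x": -0.015,"y": -0.04,"z": 0.15,"ax": 0,"ay": 0,"az": 0,"hand": 1},
])

```text
time_s: 16.52
eef_pos: [514.5, 130.9, 207.8]
ee_rot: [0.78, 0.037, 0.623, -0.044]
force: [0.0, -0.2, -0.5]
grip_width: 0.98
```

```bash
python3 -c "
from h import *
need([608.5,-315,180],14.5)"
```

```text
t 16.52 d [  94.  -445.9  -27.8] rot [ 0.154  0.181 -1.198] deg 70.0
t 16.52 d [  94.  -445.9  -27.8] rot [-0.2    0.17   1.929] deg 111.5
q [ 0.04  0.24  1.68 -0.04  1.01 -1.4 ] f [ 0.  -0.2 -0.5] w 0.9801005460598229 pos [514.5 130.9 207.8]
```

>>> carry_out([
  {"x": 0.0,"y": -0.05,"z": 0,"ax": 0.02,"ay": 0.023,"az": -0.15,"hand": 1},
  {"x": 0.0,"y": -0.1,"z": 0,"ax": 0.04,"ay": 0.046,"az": -0.31,"hand": 1},
  {"x": 0.01,"y": -0.15,"z": 0,"ax": 0.06,"ay": 0.07,"az": -0.46,"hand": 1},
  {"x": 0.02,"y": -0.2,"z": 0,"ax": 0.08,"ay": 0.093,"az": -0.61,"hand": 1},
  {"x": 0.03,"y": -0.25,"z": 0,"ax": 0.097,"ay": 0.114,"az": -0.75,"hand": 1},
])

```text
time_s: 17.15
eef_pos: [544.9, -121.0, 206.1]
ee_rot: [0.67, 0.299, 0.61, -0.301]
force: [0.4, -0.4, 0.7]
grip_width: 0.995
```

```bash
python3 -c "
from h import *
need([608.5,-315,120],14.5)
im=viewer.capture('top');cv2.imwrite('pics/top_a.png',im)
s=viewer.capture('side');cv2.imwrite('pics/side_a.png',s)
for n,im,b in(('top',im,(150,150,240,215)),('side',s,(225,120,300,175))):
    c=cam(n)
    for k in greys(im,*b,v=130):
        o,d=ray(c,k.reshape(-1,2).astype(float));nz=M.apply([0,0,1]);C=DC+28*nz
        P=M.inv().apply(o+d*(((C-o)@nz)/(d@nz))[:,None]-DC)
        print(n,np.round(np.hstack([*map(np.ravel,cv2.minAreaRect(P[:,:2].astype('f4')))]),1))
r=lambda im,x,y:cv2.resize(im[y:y+75,x:x+100],(400,300),interpolation=cv2.INTER_CUBIC)
cv2.imwrite('pics/v1.png',np.hstack([r(viewer.capture('top'),150,140),r(s,215,105)]))"
```

```text
t 17.15 d [  63.6 -194.   -86.1] rot [ 0.055  0.066 -0.441] deg 25.8
t 17.15 d [  63.6 -194.   -86.1] rot [-0.091  0.075  2.698] deg 154.7
q [-0.43  0.36  1.5  -0.    1.19 -1.12] f [ 0.4 -0.4  0.7] w 0.9945880307867176 pos [ 544.9 -121.   206.1]
top [-52.3 -45.6  65.7  42.7   1.7]
top [-50.   64.8  65.7  40.7   0.2]
top [ 32.8 -66.2  43.3  64.7  88.5]
side [-48.7 -43.   47.9  65.7  90. ]
side [ 37.1 -64.7  49.3  66.   90. ]
side [-46.1  64.4  47.9  65.7  88.9]
```

View pics/v1.png

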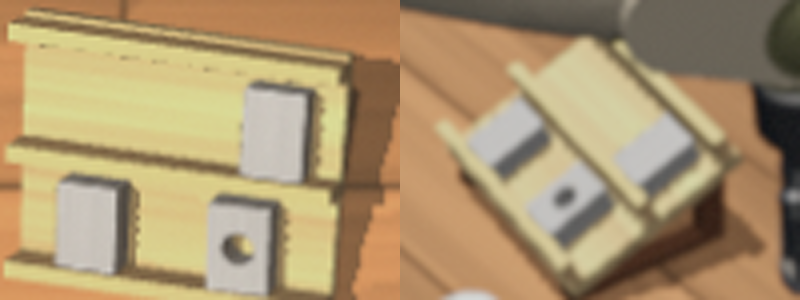

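First block lies flat against the low cleat beside the set one (top crop (240,247), plain block (90,223) level with it). On to the second, in the right-hand slot.

>>> carry_out([
  {"x": 0.015,"y": -0.05,"z": 0,"ax": 0.014,"ay": 0.017,"az": -0.12,"hand": 1},
  {"x": 0.033,"y": -0.1,"z": 0,"ax": 0.028,"ay": 0.034,"az": -0.24,"hand": 1},
  {"x": 0.05,"y": -0.15,"z": -0.02,"ax": 0.042,"ay": 0.05,"az": -0.34,"hand": 1},
  {"x": 0.0635,"y": -0.194,"z": -0.06,"ax": 0.055,"ay": 0.066,"az": -0.44,"hand": 1},
  {"x": 0.0635,"y": -0.194,"z": -0.11,"ax": 0.055,"ay": 0.066,"az": -0.44,"hand": 1},
])

```text
time_s: 17.92
eef_pos: [609.0, -315.5, 94.3]
ee_rot: [0.561, 0.432, 0.559, -0.432]
force: [1.0, -0.2, -0.8]
grip_width: 0.998
```

>>> carry_out([
  {"x": 0,"y": 0,"z": -0.025,"ax": 0,"ay": 0,"az": 0,"hand": 1},
  {"x": 0,"y": 0,"z": -0.035,"ax": 0,"ay": 0,"az": 0,"hand": 1},
  {"x": 0,"y": 0,"z": -0.035,"ax": 0,"ay": 0,"az": 0,"hand": 1},
])

```text
time_s: 18.3
eef_pos: [608.8, -312.9, 60.6]
ee_rot: [0.561, 0.431, 0.561, -0.431]
force: [-0.3, -0.3, 0.1]
grip_width: 1.008
```

```bash
python3 -c "
from h import *
need([608.5,-315,12],14.5)"
```

```text
t 18.3 d [ -0.3  -2.1 -48.6] rot [-0.     0.001 -0.007] deg 0.4
t 18.3 d [ -0.3  -2.1 -48.6] rot [-1.000e-03 -1.000e-03  3.134e+00] deg 179.6
q [-0.65  0.82  1.14  0.    1.19 -0.91] f [-0.3 -0.3  0.1] w 1.0077512770074253 pos [ 608.8 -312.9   60.6]
```

>>> carry_out([
  {"x": 0,"y": -0.002,"z": -0.02,"ax": 0,"ay": 0,"az": -0.006,"hand": 1},
  {"x": 0,"y": -0.002,"z": -0.04,"ax": 0,"ay": 0,"az": -0.006,"hand": 1},
  {"x": 0,"y": -0.002,"z": -0.048,"ax": 0,"ay": 0,"az": -0.006,"hand": 1},
  {"x": 0,"y": -0.002,"z": -0.048,"ax": 0,"ay": 0,"az": -0.006,"hand": 0.7},
  {"x": 0,"y": -0.002,"z": -0.048,"ax": 0,"ay": 0,"az": -0.006,"hand": -1},
], grip_force=70)

```text
time_s: 18.92
eef_pos: [608.8, -315.9, 12.9]
ee_rot: [0.559, 0.433, 0.559, -0.433]
force: [1.1, -1.2, -1.4]
grip_width: 0.73
```

>>> carry_out([
  {"x": 0,"y": 0,"z": 0,"ax": 0,"ay": 0,"az": 0,"hand": -1},
  {"x": 0,"y": 0,"z": 0,"ax": 0,"ay": 0,"az": 0,"hand": -1},
  {"x": 0,"y": 0,"z": 0,"ax": 0,"ay": 0,"az": 0,"hand": -1},
])

```text
time_s: 19.3
eef_pos: [608.7, -315.8, 12.4]
ee_rot: [0.559, 0.433, 0.559, -0.433]
force: [-0.8, -0.2, 5.8]
grip_width: 0.728
```

>>> carry_out([
  {"x": 0,"y": 0,"z": 0.01,"ax": 0,"ay": 0,"az": 0,"hand": -1},
  {"x": 0,"y": 0,"z": 0.03,"ax": 0,"ay": 0,"az": 0,"hand": -1},
  {"x": 0,"y": 0,"z": 0.06,"ax": 0,"ay": 0,"az": 0,"hand": -1},
  {"x": 0,"y": 0,"z": 0.1,"ax": 0,"ay": 0,"az": 0,"hand": -1},
  {"x": -0.01,"y": 0.03,"z": 0.1,"ax": 0,"ay": 0,"az": 0,"hand": -1},
])

```text
time_s: 19.92
eef_pos: [599.6, -287.5, 116.3]
ee_rot: [0.561, 0.434, 0.556, -0.433]
force: [1.2, 1.7, -3.8]
grip_width: 0.729
```

```bash
python3 -c "
from h import *
need([480.5,19.5,110],14.5)"
```

```text
t 19.93 d [-119.1  307.    -6.3] rot [0.004 0.006 0.002] deg 0.5
t 19.93 d [-119.1  307.    -6.3] rot [ 0.01  -0.006 -3.14 ] deg 179.9
q [-0.62  0.71  1.18  0.    1.24 -0.87] f [ 1.2  1.7 -3.8] w 0.7285999849192003 pos [ 599.6 -287.5  116.3]
```

>>> carry_out([
  {"x": -0.022,"y": 0.058,"z": 0,"ax": 0,"ay": 0,"az": 0,"hand": -1},
  {"x": -0.044,"y": 0.115,"z": 0,"ax": 0,"ay": 0,"az": 0,"hand": -1},
  {"x": -0.066,"y": 0.172,"z": 0,"ax": 0,"ay": 0,"az": 0,"hand": -1},
  {"x": -0.088,"y": 0.228,"z": 0,"ax": 0,"ay": 0,"az": 0,"hand": -1},
  {"x": -0.108,"y": 0.28,"z": -0.01,"ax": 0,"ay": 0,"az": 0,"hand": -1},
])

```text
time_s: 20.55
eef_pos: [490.0, -3.9, 103.2]
ee_rot: [0.56, 0.434, 0.558, -0.432]
force: [1.6, 0.2, -3.8]
grip_width: 0.728
```

>>> carry_out([
  {"x": -0.011,"y": 0.027,"z": -0.03,"ax": 0,"ay": 0,"az": 0,"hand": -1},
  {"x": -0.011,"y": 0.027,"z": -0.06,"ax": 0,"ay": 0,"az": 0,"hand": -1},
  {"x": -0.011,"y": 0.027,"z": -0.08,"ax": 0,"ay": 0,"az": 0,"hand": -1},
  {"x": -0.011,"y": 0.027,"z": -0.092,"ax": 0,"ay": 0,"az": 0,"hand": -1},
  {"x": -0.011,"y": 0.027,"z": -0.092,"ax": 0,"ay": 0,"az": 0,"hand": -1},
])

```text
time_s: 21.18
eef_pos: [479.4, 21.4, 9.7]
ee_rot: [0.559, 0.433, 0.559, -0.433]
force: [0.6, -0.6, -3.6]
grip_width: 0.728
```

>>> carry_out([
  {"x": 0,"y": 0,"z": -0.002,"ax": 0,"ay": 0,"az": 0,"hand": -1},
  {"x": 0,"y": 0,"z": -0.0035,"ax": 0,"ay": 0,"az": 0,"hand": -1},
  {"x": 0,"y": 0,"z": -0.0042,"ax": 0,"ay": 0,"az": 0,"hand": -1},
  {"x": 0,"y": 0,"z": -0.0042,"ax": 0,"ay": 0,"az": 0,"hand": -1},
])

```text
time_s: 21.68
eef_pos: [479.8, 21.4, 6.4]
ee_rot: [0.559, 0.433, 0.559, -0.433]
force: [-2.9, -0.3, 7.7]
grip_width: 0.733
```

>>> carry_out([
  {"x": 0,"y": 0,"z": 0.0005,"ax": 0,"ay": 0,"az": 0,"hand": 1},
  {"x": 0,"y": 0,"z": 0.0005,"ax": 0,"ay": 0,"az": 0,"hand": 1},
  {"x": 0,"y": 0,"z": 0.0005,"ax": 0,"ay": 0,"az": 0,"hand": 1},
  {"x": 0,"y": 0,"z": 0.02,"ax": 0,"ay": 0,"az": 0,"hand": 1},
  {"x": 0,"y": 0,"z": 0.05,"ax": 0,"ay": 0,"az": 0,"hand": 1},
])

```text
time_s: 22.3
eef_pos: [478.9, 21.6, 55.4]
ee_rot: [0.558, 0.433, 0.56, -0.433]
force: [-0.1, -0.9, 0.5]
grip_width: 1.001
```

>>> carry_out([
  {"x": 0,"y": 0,"z": 0.03,"ax": 0,"ay": 0,"az": 0.18,"hand": 1},
  {"x": 0,"y": 0,"z": 0.03,"ax": 0,"ay": 0,"az": 0.36,"hand": 1},
  {"x": 0,"y": 0,"z": 0.03,"ax": 0,"ay": 0,"az": 0.54,"hand": 1},
  {"x": 0,"y": 0,"z": 0.03,"ax": 0,"ay": 0,"az": 0.72,"hand": 1},
  {"x": 0,"y": 0,"z": 0.03,"ax": 0,"ay": 0,"az": 0.9,"hand": 1},
])

```text
time_s: 22.92
eef_pos: [479.4, 21.5, 85.4]
ee_rot: [0.692, 0.145, 0.692, -0.144]
force: [0.3, -0.2, -0.0]
grip_width: 1.004
```

>>> carry_out([
  {"x": 0,"y": 0,"z": 0,"ax": 0,"ay": 0,"az": 0.18,"hand": 0.8},
  {"x": 0,"y": 0,"z": 0,"ax": 0,"ay": 0,"az": 0.36,"hand": 0.8},
  {"x": 0,"y": 0,"z": 0,"ax": 0,"ay": 0,"az": 0.54,"hand": 0.8},
  {"x": 0,"y": 0,"z": 0,"ax": 0,"ay": 0,"az": 0.67,"hand": 0.8},
  {"x": 0,"y": 0,"z": 0,"ax": 0,"ay": 0,"az": 0.67,"hand": 0.8},
])

```text
time_s: 23.55
eef_pos: [479.3, 21.5, 85.4]
ee_rot: [0.701, -0.089, 0.702, 0.089]
force: [-0.2, -0.5, 0.4]
grip_width: 0.902
```

```bash
python3 -c "
from h import *
need([479.8,21.4,7],104.5)
S=cam('side');im=viewer.capture('side');cv2.imwrite('pics/s_r2.png',im)
for k in greys(im,255,170,290,215,v=110): print(k.reshape(-1,2).mean(0),block(S,k,28))"
```

```text
t 23.55 d [  0.5  -0.1 -78.4] rot [ 0.    -0.001  0.002] deg 0.1
t 23.55 d [  0.5  -0.1 -78.4] rot [-1.00e-03 -0.00e+00 -3.14e+00] deg 179.9
q [-0.2   0.39  1.81 -0.    0.94 -2.02] f [-0.2 -0.5  0.4] w 0.9020002982008585 pos [479.3  21.5  85.4]
[272.80952381 192.9047619 ] (array([477.5,  21.8]), array([39.7, 70.4]), np.float32(13.4))
```

>>> carry_out([
  {"x": 0,"y": 0,"z": -0.03,"ax": 0,"ay": 0,"az": 0,"hand": 0.8},
  {"x": 0,"y": 0,"z": -0.06,"ax": 0,"ay": 0,"az": 0,"hand": 0.8},
  {"x": 0,"y": 0,"z": -0.08,"ax": 0,"ay": 0,"az": 0,"hand": 0.8},
  {"x": 0,"y": 0,"z": -0.08,"ax": 0,"ay": 0,"az": 0,"hand": 0.5},
  {"x": 0,"y": 0,"z": -0.08,"ax": 0,"ay": 0,"az": 0,"hand": -1},
], grip_force=100)

```text
time_s: 24.22
eef_pos: [479.9, 21.4, 6.2]
ee_rot: [0.702, -0.089, 0.701, 0.088]
force: [1.2, 0.5, 0.8]
grip_width: 0.553
```

>>> carry_out([
  {"x": 0,"y": 0,"z": 0,"ax": 0,"ay": 0,"az": 0,"hand": -1},
  {"x": 0,"y": 0,"z": 0,"ax": 0,"ay": 0,"az": 0,"hand": -1},
  {"x": 0,"y": 0,"z": 0,"ax": 0,"ay": 0,"az": 0,"hand": -1},
])

```text
time_s: 24.6
eef_pos: [479.9, 21.5, 6.8]
ee_rot: [0.702, -0.089, 0.701, 0.089]
force: [-1.6, 0.1, 5.0]
grip_width: 0.493
```

>>> carry_out([
  {"x": 0,"y": 0,"z": 0.02,"ax": 0,"ay": 0,"az": 0,"hand": -1},
  {"x": 0,"y": 0,"z": 0.05,"ax": 0,"ay": 0,"az": 0,"hand": -1},
  {"x": 0,"y": 0,"z": 0.1,"ax": 0,"ay": 0,"az": 0,"hand": -1},
  {"x": 0,"y": 0,"z": 0.16,"ax": 0,"ay": 0,"az": 0,"hand": -1},
  {"x": 0,"y": 0,"z": 0.2,"ax": 0,"ay": 0,"az": 0,"hand": -1},
])

```text
time_s: 25.22
eef_pos: [479.5, 21.5, 208.7]
ee_rot: [0.702, -0.089, 0.701, 0.088]
force: [1.1, -0.3, -3.9]
grip_width: 0.49
```

```bash
sed -i 's/radians(-6.7)/radians(-7.3)/' h.py; python3 -c "
from h import *
need(deckpt(40,36,75),0,True)
S=viewer.capture('side');T=viewer.capture('top');print(proj(cam('side'),ctrl.sense()['eef_pos']),proj(cam('top'),ctrl.sense()['eef_pos']))
x,y=proj(cam('side'),ctrl.sense()['eef_pos'])[0].astype(int)
cv2.imwrite('pics/p2.png',cv2.resize(S[y-35:y+25,x-40:x+40],(640,480),interpolation=cv2.INTER_CUBIC))"
```

```text
t 25.23 d [122.  222.  -56.2] rot [ 0.025 -0.383 -0.374] deg 30.7
t 25.23 d [122.  222.  -56.2] rot [-0.54  -0.032  2.716] deg 158.7
q [-0.2   0.23  1.67 -0.    1.24 -2.02] f [ 1.1 -0.3 -3.9] w 0.4900905354563183 pos [479.5  21.5 208.7]
[[271.33266766 152.32498262]] [[255.62076021 214.76022452]]
```

View pics/p2.png

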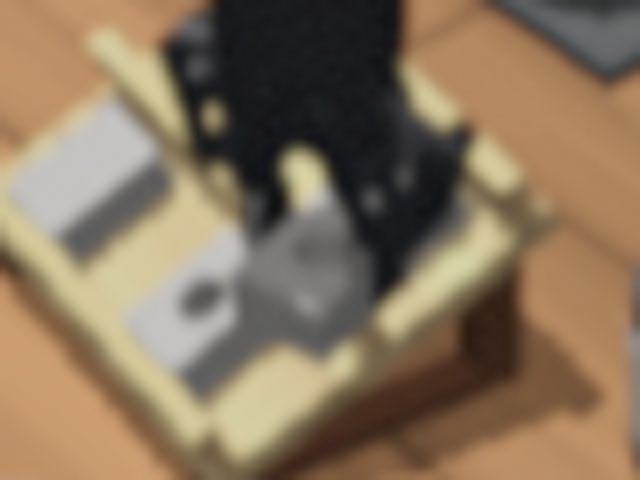

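Crop: the block hangs between the fingers at (305,270), hole upwards and about level. Moving over the upper row.

>>> carry_out([
  {"x": 0.027,"y": 0.05,"z": 0,"ax": 0.006,"ay": -0.09,"az": -0.088,"hand": -1},
  {"x": 0.054,"y": 0.1,"z": 0,"ax": 0.012,"ay": -0.18,"az": -0.176,"hand": -1},
  {"x": 0.081,"y": 0.15,"z": 0,"ax": 0.018,"ay": -0.27,"az": -0.264,"hand": -1},
  {"x": 0.108,"y": 0.2,"z": 0,"ax": 0.024,"ay": -0.36,"az": -0.352,"hand": -1},
  {"x": 0.122,"y": 0.222,"z": -0.02,"ax": 0.025,"ay": -0.383,"az": -0.374,"hand": -1},
])

```text
time_s: 25.95
eef_pos: [601.2, 246.4, 184.8]
ee_rot: [0.827, 0.036, 0.559, -0.051]
force: [1.0, -1.0, -3.5]
grip_width: 0.493
```

>>> carry_out([
  {"x": 0,"y": 0,"z": -0.02,"ax": 0,"ay": 0,"az": 0,"hand": -1},
  {"x": 0,"y": 0,"z": -0.036,"ax": 0,"ay": 0,"az": 0,"hand": -1},
  {"x": 0,"y": 0,"z": -0.036,"ax": 0,"ay": 0,"az": 0,"hand": -1},
])

```text
time_s: 26.32
eef_pos: [600.5, 243.0, 147.6]
ee_rot: [0.826, 0.035, 0.561, -0.053]
force: [0.5, -0.4, -3.7]
grip_width: 0.496
```

```bash
python3 -c "
from h import *
dk();need(deckpt(40,36,40),0,True)
print('deck axes',M.as_matrix().round(3).tolist())"
```

```text
t 26.325 deck pos [37.3 35.3 70.7] deck F [-0.9 -0.4 -3.7] F [ 0.5 -0.4 -3.7] Tq [ 0.06  0.38 -0.02] w 0.49595127723975746
t 26.32 d [ 14.   -1.1 -27.5] rot [-0.001 -0.007 -0.001] deg 0.4
t 26.32 d [ 14.   -1.1 -27.5] rot [-1.158  0.148  2.916] deg 180.0
q [ 0.26  0.5   1.5  -0.2   0.8  -1.07] f [ 0.5 -0.4 -3.7] w 0.49595127723975746 pos [600.5 243.  147.6]
deck axes [[0.92, 0.127, -0.372], [-0.118, 0.992, 0.048], [0.375, -0.0, 0.927]]
```

>>> carry_out([
  {"x": 0.005,"y": 0,"z": -0.01,"ax": 0,"ay": 0,"az": 0,"hand": -1},
  {"x": 0.01,"y": -0.001,"z": -0.02,"ax": 0,"ay": 0,"az": 0,"hand": -1},
  {"x": 0.014,"y": -0.001,"z": -0.0275,"ax": 0,"ay": 0,"az": 0,"hand": -1},
  {"x": 0.014,"y": -0.001,"z": -0.0275,"ax": 0,"ay": 0,"az": 0,"hand": -1},
])

```text
time_s: 26.82
eef_pos: [615.4, 242.3, 121.0]
ee_rot: [0.826, 0.036, 0.56, -0.052]
force: [0.6, -0.5, -3.9]
grip_width: 0.492
```

>>> carry_out([
  {"x": 0.002,"y": 0,"z": -0.005,"ax": 0,"ay": 0,"az": 0,"hand": -1},
  {"x": 0.004,"y": -0.0005,"z": -0.01,"ax": 0,"ay": 0,"az": 0,"hand": -1},
  {"x": 0.006,"y": -0.001,"z": -0.015,"ax": 0,"ay": 0,"az": 0,"hand": -1},
  {"x": 0.006,"y": -0.001,"z": -0.015,"ax": 0,"ay": 0,"az": 0,"hand": -1},
])

```text
time_s: 27.32
eef_pos: [621.3, 241.4, 106.3]
ee_rot: [0.826, 0.036, 0.56, -0.052]
force: [-0.1, 0.5, -3.7]
grip_width: 0.49
```

```bash
python3 -c "
from h import *
dk()"
```

```text
t 27.325 deck pos [41.2 36.4 24.7] deck F [-1.5  0.5 -3.3] F [-0.1  0.5 -3.7] Tq [0.02 0.38 0.05] w 0.4897490117720113
```

>>> carry_out([
  {"x": 0.0015,"y": 0,"z": -0.0037,"ax": 0,"ay": 0,"az": 0,"hand": -1},
  {"x": 0.003,"y": -0.0004,"z": -0.0074,"ax": 0,"ay": 0,"az": 0,"hand": -1},
  {"x": 0.0045,"y": -0.0006,"z": -0.011,"ax": 0,"ay": 0,"az": 0,"hand": -1},
  {"x": 0.0045,"y": -0.0006,"z": -0.011,"ax": 0,"ay": 0,"az": 0,"hand": -1},
])

```text
time_s: 27.82
eef_pos: [625.8, 240.8, 95.5]
ee_rot: [0.826, 0.036, 0.56, -0.052]
force: [-0.6, -0.5, -3.8]
grip_width: 0.491
```

```bash
python3 -c "
from h import *
dk()"
```

```text
t 27.825 deck pos [41.3 36.4 12.9] deck F [-1.9 -0.5 -3.3] F [-0.6 -0.5 -3.8] Tq [ 0.    0.43 -0.  ] w 0.4908648688352479
```

>>> carry_out([
  {"x": 0.0006,"y": 0,"z": -0.0015,"ax": 0,"ay": 0,"az": 0,"hand": -1},
  {"x": 0.0012,"y": -0.0001,"z": -0.003,"ax": 0,"ay": 0,"az": 0,"hand": -1},
  {"x": 0.0012,"y": -0.0001,"z": -0.003,"ax": 0,"ay": 0,"az": 0,"hand": -1},
])

```text
time_s: 28.2
eef_pos: [627.0, 240.8, 92.8]
ee_rot: [0.826, 0.036, 0.559, -0.052]
force: [0.1, 0.2, -3.5]
grip_width: 0.49
```

>>> carry_out([
  {"x": 0.0004,"y": 0,"z": -0.001,"ax": 0,"ay": 0,"az": 0,"hand": -1},
  {"x": 0.0006,"y": -0.0001,"z": -0.0015,"ax": 0,"ay": 0,"az": 0,"hand": -1},
  {"x": 0.0006,"y": -0.0001,"z": -0.0015,"ax": 0,"ay": 0,"az": 0,"hand": -1},
])

```text
time_s: 28.58
eef_pos: [627.6, 240.7, 91.3]
ee_rot: [0.826, 0.036, 0.559, -0.052]
force: [0.1, 0.7, -4.1]
grip_width: 0.486
```

```bash
python3 -c "
from h import *
dk()"
```

```text
t 28.575 deck pos [41.4 36.5  8.4] deck F [-1.5  0.7 -3.8] F [ 0.1  0.7 -4.1] Tq [0.11 0.39 0.02] w 0.48645513797279216
```

Still free at 8.4 mm, so it isn't pitched this time. Lowering a little more, then sliding down the slope.

>>> carry_out([
  {"x": -0.001,"y": 0.0002,"z": -0.001,"ax": 0,"ay": 0,"az": 0,"hand": -1},
  {"x": -0.0025,"y": 0.0003,"z": -0.0018,"ax": 0,"ay": 0,"az": 0,"hand": -1},
  {"x": -0.0025,"y": 0.0003,"z": -0.0018,"ax": 0,"ay": 0,"az": 0,"hand": -1},
])

```text
time_s: 28.95
eef_pos: [625.2, 241.1, 89.8]
ee_rot: [0.827, 0.036, 0.559, -0.052]
force: [-0.1, 0.3, -1.1]
grip_width: 0.494
```

```bash
python3 -c "
from h import *
dk()"
```

```text
t 28.95 deck pos [38.6 36.6  7.9] deck F [-0.5  0.3 -1. ] F [-0.1  0.3 -1.1] Tq [ 0.01  0.23 -0.01] w 0.49394616727814683
```

>>> carry_out([
  {"x": -0.0009,"y": 0.0001,"z": -0.0004,"ax": 0,"ay": 0,"az": 0,"hand": -1},
  {"x": -0.0018,"y": 0.0002,"z": -0.0008,"ax": 0,"ay": 0,"az": 0,"hand": -1},
  {"x": -0.0018,"y": 0.0002,"z": -0.0008,"ax": 0,"ay": 0,"az": 0,"hand": -1},
])

```text
time_s: 29.32
eef_pos: [623.5, 241.3, 89.1]
ee_rot: [0.827, 0.036, 0.559, -0.052]
force: [-0.7, -0.1, -0.6]
grip_width: 0.489
```

```bash
python3 -c "
from h import *
dk()"
```

```text
t 29.325 deck pos [36.8 36.5  7.9] deck F [-0.8 -0.2 -0.3] F [-0.7 -0.1 -0.6] Tq [-0.04  0.06  0.02] w 0.4885558790060617
```

>>> carry_out([
  {"x": -0.0009,"y": 0.0001,"z": -0.0004,"ax": 0,"ay": 0,"az": 0,"hand": -1},
  {"x": -0.0018,"y": 0.0002,"z": -0.0008,"ax": 0,"ay": 0,"az": 0,"hand": -1},
  {"x": -0.0018,"y": 0.0002,"z": -0.0008,"ax": 0,"ay": 0,"az": 0,"hand": -1},
])

```text
time_s: 29.7
eef_pos: [622.9, 241.3, 88.9]
ee_rot: [0.827, 0.036, 0.558, -0.052]
force: [7.6, -1.0, -0.3]
grip_width: 0.493
```

```bash
python3 -c "
from h import *
dk()"
```

```text
t 29.7 deck pos [36.1 36.5  7.9] deck F [ 7.  -0.1 -3.2] F [ 7.6 -1.  -0.3] Tq [-0.11 -0.93 -0.12] w 0.49293106123780805
```

>>> carry_out([
  {"x": 0.0004,"y": 0,"z": -0.001,"ax": 0,"ay": 0,"az": 0,"hand": -1},
  {"x": 0.0004,"y": 0,"z": -0.0017,"ax": 0,"ay": 0,"az": 0,"hand": -1},
  {"x": 0.0004,"y": 0,"z": -0.0017,"ax": 0,"ay": 0,"az": 0,"hand": -1},
])

```text
time_s: 30.08
eef_pos: [623.0, 241.3, 88.8]
ee_rot: [0.828, 0.036, 0.558, -0.052]
force: [-5.1, -3.0, 13.8]
grip_width: 0.492
```

```bash
python3 -c "
from h import *
dk()"
```

```text
t 30.075 deck pos [36.2 36.5  7.8] deck F [ 0.8 -3.7 14.5] F [-5.1 -3.  13.8] Tq [-0.74 -0.02 -0.42] w 0.4924843004783238
```

Seated on the deck and against the cleat. Releasing and retracting.

>>> carry_out([
  {"x": -0.001,"y": 0,"z": 0,"ax": 0,"ay": 0,"az": 0,"hand": -1},
  {"x": -0.001,"y": 0,"z": 0.0005,"ax": 0,"ay": 0,"az": 0,"hand": 0.4},
  {"x": -0.001,"y": 0,"z": 0.0005,"ax": 0,"ay": 0,"az": 0,"hand": 0.4},
  {"x": -0.001,"y": 0,"z": 0.0005,"ax": 0,"ay": 0,"az": 0,"hand": 0.4},
])

```text
time_s: 30.58
eef_pos: [620.6, 241.5, 86.3]
ee_rot: [0.826, 0.036, 0.56, -0.052]
force: [0.1, 0.1, -0.1]
grip_width: 0.701
```

>>> carry_out([
  {"x": -0.004,"y": 0.0005,"z": 0.01,"ax": 0,"ay": 0,"az": 0,"hand": 0.4},
  {"x": -0.014,"y": 0.002,"z": 0.035,"ax": 0,"ay": 0,"az": 0,"hand": 0.4},
  {"x": -0.03,"y": 0.004,"z": 0.075,"ax": 0,"ay": 0,"az": 0,"hand": 0.4},
  {"x": -0.045,"y": 0.0,"z": 0.12,"ax": 0,"ay": 0,"az": 0,"hand": 0.4},
  {"x": -0.05,"y": -0.04,"z": 0.15,"ax": 0,"ay": 0,"az": 0,"hand": 0.4},
])

```text
time_s: 31.2
eef_pos: [570.2, 202.7, 239.8]
ee_rot: [0.827, 0.035, 0.558, -0.05]
force: [0.8, -0.9, 0.4]
grip_width: 0.703
```

>>> carry_out([
  {"x": -0.01,"y": -0.06,"z": 0,"ax": 0,"ay": 0,"az": 0,"hand": 0.4},
  {"x": -0.02,"y": -0.12,"z": 0,"ax": 0,"ay": 0,"az": 0,"hand": 0.4},
  {"x": -0.03,"y": -0.18,"z": 0,"ax": 0,"ay": 0,"az": 0,"hand": 0.4},
  {"x": -0.04,"y": -0.24,"z": 0,"ax": 0,"ay": 0,"az": 0,"hand": 0.4},
  {"x": -0.05,"y": -0.3,"z": 0,"ax": 0,"ay": 0,"az": 0,"hand": 0.4},
])

```text
time_s: 31.82
eef_pos: [520.2, -100.1, 237.7]
ee_rot: [0.827, 0.035, 0.559, -0.052]
force: [1.2, -0.1, 0.8]
grip_width: 0.7
```

```bash
python3 -c "
from h import *
dk();ims={}
for n,b in(('top',(150,150,240,215)),('side',(225,115,305,175))):
    c=cam(n);im=viewer.capture(n);ims[n]=im
    for k in greys(im,*b,v=130):
        o,d=ray(c,k.reshape(-1,2).astype(float));nz=M.apply([0,0,1]);C=DC+28*nz
        P=M.inv().apply(o+d*(((C-o)@nz)/(d@nz))[:,None]-DC)
        print(n,np.round(np.hstack([*map(np.ravel,cv2.minAreaRect(P[:,:2].astype('f4')))]),1))
r=lambda im,x,y:cv2.resize(im[y:y+75,x:x+100],(400,300),interpolation=cv2.INTER_CUBIC)
cv2.imwrite('pics/v2.png',np.hstack([r(ims['top'],150,140),r(ims['side'],215,105)]))"
```

```text
t 31.825 deck pos [  37.6 -315.2  167.8] deck F [1.4 0.  0.3] F [ 1.2 -0.1  0.8] Tq [ 0.05  0.15 -0.04] w 0.7004946947676887
top [-51.8 -46.2  65.6  42.8   2.3]
top [-50.7  64.2  65.7  40.7   0.7]
top [ 33.5 -66.1  43.3  64.7  89.2]
top [34.7 36.3 65.5 42.4  1.3]
side [-48.3 -43.7  65.7  48.1   0.5]
side [ 30.1 -64.7  50.7  49.6   0.3]
side [-46.5  64.5  65.   50.4   1.8]
```

View pics/v2.png

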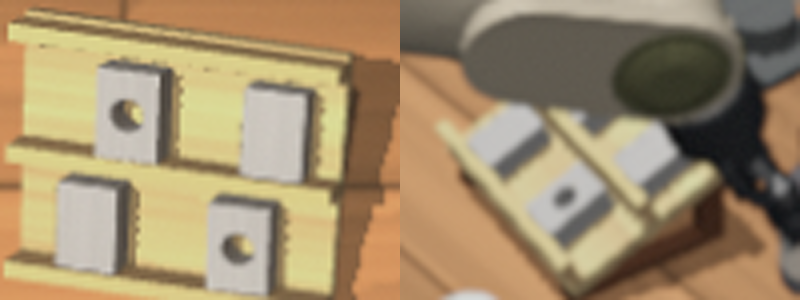

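```bash
python3 -c "
from rig import finish_job
print(finish_job())"
```

```text
the job is handed in; nothing more can be done
None
```

Both bored blocks are out of the tray and set in the rack, one in each row. I handed the job in at about 32 s of the 72 s allowed; no verdict was reported. Each block was gripped by its ends in the tray, set down on the bench and taken again by its sides.

- **Low row:** The block from the middle slot touched the middle cleat on the way down. I also found it pitched about 9° in the grip. I turned the tool to level it, seated it against the cleat and released it.
- **Upper row:** The block from the right-hand slot went in without trouble. I felt it touch the deck and the cleat before releasing.

**Last checks:**
- **Top view:** Both bored blocks lie flat against their lower cleats. They are within about 1 mm of the line of the plain block in the same row, which is about what the leftover error in my deck angle would give. They are square to within about 2.5°.
- **Deck model:** My deck model reads 3 to 4 mm too low along the slope in the top view. The plain set blocks read the same amount low, so I judged by comparison with them.
- **Side view:** The arm hid the upper bored block in the last side picture, so that block was confirmed from the top view and the contact forces only.
- **Other things:** The plain blocks in the rack did not move measurably. I did not measure the plain block in the tray, the oil bottle, the tin or the wrench again at the end.

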